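# Bring the tyre valve to the top

## Robot

A 6-joint arm with a two-finger parallel gripper is mounted at the origin on the work surface. World frame = base frame: x ahead of the robot, y to its left, z up, the work surface at z = 0. Lengths are in m, angles in degrees, forces in N, time in s.
With the tool pointing down it reaches from about 0.35 to 0.725 m from the base axis. Payload 6 kg.
Tool frame: the origin (TCP) lies midway between the tips of the shut fingers; the grasp point (between the pads) lies 19 mm behind it; z points along the fingers, y is the line along which they close (so a half turn about z gives the same grasp; the last joint's range is limited). The gripper opens to 85 mm and grips with 20 to 120 N. Pads are 22 mm wide; open, the fingers measure 114 mm over their backs; the gripper's body (76 mm by 85 mm) begins 54 mm behind the grasp point. The pads swing forward as they close: fully open they stand 13 mm farther back than shut.
Start: joints at [-46.255, 2.303, 4.859, 0, -92.561, -19.12], TCP at [0.25, -0.545, 0.231] pointing down, gripper open.
Joint ranges: [-146.85, 146.85], [-73.84, 115.35], [-62.03, 85.46], [-188.31, 113.3], [-161.28, -10.13], [-171.36, 171.36]. Speed limits (degrees/s): [147.25, 147.25, 172.46, 180, 180, 180].

## Interface

Orientations are given as [roll, pitch, yaw] about the fixed x, y, z axes, in that order (R = Rz(yaw) Ry(pitch) Rx(roll)).
In Python, from rig import read_state, get_image, get_calibration, sign_off gives the robot as it stands. The module is installed in compiled form; this text tells all that it offers.
- The arm moves only by the shell command python3 -m inch 'ROWS' [FORCE]. ROWS is a JSON object of lists of equal length, an entry for each row: "gripper": the gripper command: -1 is shut, 1 is fully open, values between are in proportion; "dp": the shift along the tool's x, y, z in cm, a list of three; "angular": the turn, a rotation vector about the tool's x, y, z in degrees, a list of three. In form: {"gripper": [gripper, ...], "dp": [[x, y, z], ...], "angular": [[wx, wy, wz], ...]}. A call has 1 to 5 rows; each row is the pose to reach, as a shift and turn from the pose commanded when the call began, along the tool's axes at that moment; what a row does not reach only later rows make up. A row lasts 1/12 s, in which the tool goes at most 41.7 mm and 7.16 degrees, less where a joint would pass 70% of its speed; a pose out of reach is approached as far as the arm can. A call with a gripper value outside its range is refused whole. The fingers move at their own pace and stop on an object; FORCE is the grip in N (left out, the last holds). Time passes only in rows, so rows that repeat a pose let the fingers close. It gives the time, the measured TCP pose, the force, the opening and the grip force at its end, in the units of the state.
- read_state(): the state, without advancing time (a new reading comes with each control period).
- get_image(name): name is "scene" or "top" or "wrist"; returns the picture (400x640x3 uint8, blue, green, red); there is no depth.
- get_calibration(name): a dict with "fx", "fy", "cx", "cy" (pixels), "k1" (the pictures are not rectified: a ray, as slopes to the right and down, at radius r is drawn at 1 + k1 r^2 times it, then the intrinsics apply), "rvec" (rotation vector, rad) and "tvec" (3), from world to camera coordinates, as OpenCV has them. Camera axes: x right, y down, z forward; pixel columns grow to the right and rows downward; lengths in m; the calibration is good to about 2 mm. A picture is of the moment at which its call begins: read the wrist's pose just before it. get_calibration takes no time and is no camera call; for the wrist camera it gives the pose at the moment of the call.
- sign_off(): hands the job in; it is judged then, once.
The state is a dict: "clock": time; "q": joint angles; "qvel": joint speeds; "joint_efforts": joint torques, N m; "tcp_pos": TCP position; "eef_rot": TCP orientation; "contact_force": force on the tool from outside, world axes, zero at the start; "wrist_torque": the same for the moment, N m; "gripper_width": finger opening in m; "gripper_force": force on a finger pad.
Only numpy, scipy, OpenCV 4.12 (cv2) and the standard library are available. Lean on these libraries where they do the work, as an engineer would, in place of code of your own. Each camera call takes 0.05 s, during which the arm holds its last target. There are 200 camera calls.

## Task

The big robot's wheel hangs on the blue leaning stand: turn it until the red-capped valve is at the very top of the wheel, at twelve o'clock straight above the hub, and leave it at rest there with the fingers clear. Turn it only by gently pushing one spoke after another with the fingertips, between the bracket's arms; grip nothing, and do not push on the tyre or the valve. The stand must stay standing where it is, and the other things on the table are to be left alone.

Things in the scene. Friction and masses are not known exactly. Their poses are not given: they have to be found in the camera images.
- stand: Blue steel wheel stand, 5 kg, loose on the table; x from -170 to +130 mm, 384 mm wide, runners 14 mm high. Origin on the table straight under the wheel's centre, which is 165 mm up; x horizontal from front to back, y left as seen from the front, z up. The wheel leans back 45 degrees: its face looks along (-0.707, 0, 0.707) of the stand, 'up the wheel' is (0.707, 0, 0.707).
- boss (a point): Front centre of the 40 mm steel boss on the axle, 46 mm out from the wheel's mid-plane, axes as the stand's. From it three blue bracket arms, 14 mm wide, run to 178 mm radius, lying 31 to 41 mm out from the mid-plane, at 70 degrees left and 70 degrees right of the top and straight down; from each end an 18 mm post drops to the base. Behind the spokes the space is open.
- hub (a point): Centre of the wheel on its axis at mid-depth of the spokes (12 mm out from the wheel's mid-plane). Turns with the wheel: its z is the axis out of the face, its x points at the valve.
- valve_cap (a point): Centre of the red cap (13 mm across) on the inward end of the brass valve stem: 94 mm from the axis, cap from 88 to 100 mm, at mid-depth of the spokes and midway between two spokes.
- wheel (a joint): Turn of the wheel, rad. 0 or 6.283: valve straight up; grows anticlockwise seen from the front (valve going from the top towards the stand's +y). Starts between 1.9 and 4.4; may be turned either way (stops at -1.5 and 7.8). Steady bearing drag of 0.14 N m (2 N at 70 mm radius): it stays where it is left and hardly coasts. The wheel is 300 mm across and about 0.8 kg; hub 48 mm across.
- spokes: Five straight white spokes and the white rim (inside radius 114 mm). Spokes 12 mm wide, 14 mm thick (5 to 19 mm out from the mid-plane), from the hub (24 mm radius) to the rim, at 36, 108, 180, 252 and 324 degrees from the valve, with open gaps between. Origin at the wheel's centre in its mid-plane; turns with it, x to the valve, z out of the face.
- buggy: small grey toy-brick buggy with four black-tyred wheels, about 112 x 92 x 77 mm; origin under its centre, x along its length; a bystander
- small_wheel: loose small black tyre on a white rim, lying flat, 76 mm across, 28 mm high; origin under its centre; a bystander
- battery_0: black battery with a copper end standing upright close beside the stand's left runner, 26 mm across, 49 mm high; origin under its centre; a bystander
- battery_1: second battery, the same as battery_0, beside the right runner; a bystander
- marker: black and blue marker pen lying on the table, 130 x 14 mm, 14 mm high; origin under its centre, x along it; a bystander
- yellow_beam: yellow studded toy beam, 112 x 24 x 17 mm; origin under its centre, x along it; a bystander
- gauge: round steel tyre pressure gauge lying face up, dial 54 mm across, 23 mm high, with a brass stub out to 84 mm along its -x; origin under the dial's centre; a bystander
- spanner: steel spanner lying on the table, about 160 mm long along its x; a bystander
- tyre: the black tyre, 119 to 150 mm radius, 48 mm wide, part of the wheel; origin at the wheel's centre in its mid-plane, turning with it
- valve: the valve, part of the wheel; origin at the wheel's centre in its mid-plane, turning with it (its x points at the valve)

How it is judged:
By the outcome, as a careful person would: the job done as asked, in the order asked, and still so for the second after the job is handed in, with the robot touching nothing.
It also fails if it takes over 58 s, if anything falls off the work surface, if the arm or the gripper's body presses on something with over 40 N, if the wrist force passes 120 N, or if a joint passes its speed limit or range.

## Working session

There is one attempt and no reset: what is moved stays moved. The work goes in short steps, Python scripts to look and compute and a shell command to move; the robot and the scene stay as the last step left them, time stands still between calls to the robot, and variables do not carry over. Pictures are saved under pics/ and viewed, at most 10 in all, crops included, and the job is handed in when it is done.

```bash
mkdir -p pics
cat > h.py <<'E'
import numpy as np, cv2, sys
from rig import *
def shot(n,f):
    im=get_image(n); cv2.imwrite('pics/'+f,im); return im
def proj(n,P):
    c=get_calibration(n); P=np.atleast_2d(P).astype(float)
    R=cv2.Rodrigues(np.array(c['rvec']))[0]; X=P@R.T+np.array(c['tvec']).ravel()
    s=X[:,:2]/X[:,2:]; r2=(s**2).sum(1,keepdims=True); s=s*(1+c['k1']*r2)
    return s*[c['fx'],c['fy']]+[c['cx'],c['cy']]
E
python3 - <<'E'
from h import *
for n in('scene','top'): shot(n,n+'0.png'); c=get_calibration(n); print(c)
print(read_state())
E
```

```text
{'fx': 434.716034732272, 'fy': 434.716034732272, 'cx': 324.9236457759244, 'cy': 200.6001273332981, 'k1': -0.08305233839017401, 'rvec': array([ 2.17358469,  0.89486553, -0.41635212]), 'tvec': array([-0.35757309, -0.12562671,  1.5330263 ])}
{'fx': 468.2025789183979, 'fy': 468.2025789183979, 'cx': 324.4426151230048, 'cy': 203.22587634768084, 'k1': 0.008025584755473297, 'rvec': array([ 2.17336929, -2.11094556,  0.1702266 ]), 'tvec': array([5.35037915e-04, 5.26766792e-01, 1.61372080e+00])}
{'clock': 0.1, 'q': array([-4.62532698e+01,  2.33410004e+00,  4.80860329e+00, -2.25064064e-02,
       -9.25618550e+01, -1.91204273e+01]), 'qvel': array([ 0.04877634, -0.08258548,  0.20041668,  0.10741271,  0.04930749,
       -0.05493634]), 'joint_efforts': array([-5.75168946e-03, -3.69345260e+01,  3.48279870e+01,  6.95188299e+00,
       -4.60638621e-03,  5.11005958e-07]), 'tcp_pos': array([ 0.24996646, -0.54512781,  0.23039812]), 'eef_rot': array([ 1.79910102e+02, -7.36744871e-03, -1.55372702e+02]), 'contact_force': array([ 0.12402997, -0.40757991,  0.4031943 ]), 'wrist_torque': array([ 6.14807407e-05, -2.17028899e-02, -2.27374283e-02]), 'gripper_force': 0.0, 'gripper_width': 0.08549012267775954}
```

View pics/scene0.png

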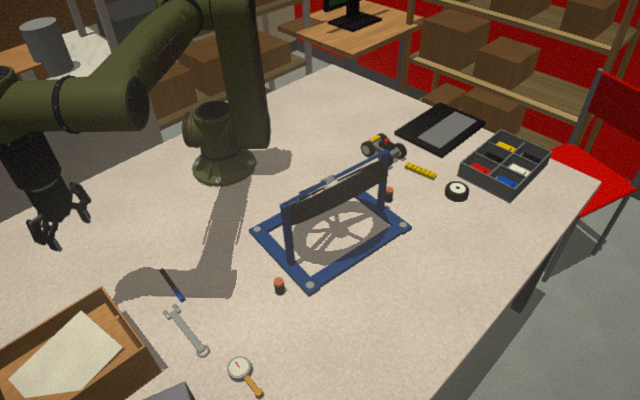

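View pics/top0.png

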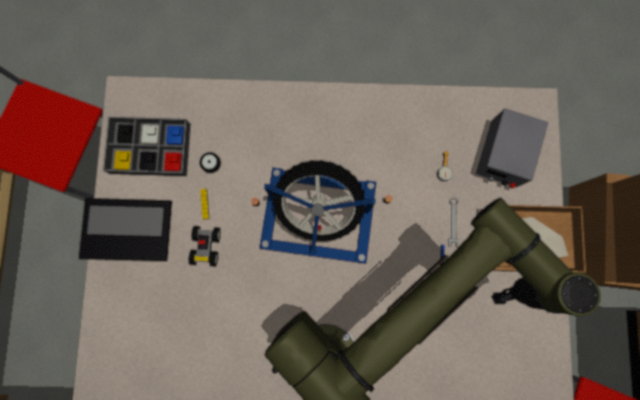

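The top view shows the stand's wheel at about (318,205), facing the robot, and the valve looks red near (318,228), close to the bottom. I'll enlarge that area.

Run:
```python
from h import *
im=cv2.imread('pics/top0.png')[150:272,245:395]
cv2.imwrite('pics/c1.png',cv2.resize(im,None,fx=4.9,fy=4.9,interpolation=cv2.INTER_CUBIC))
```

```text
(no output)
```

View pics/c1.png

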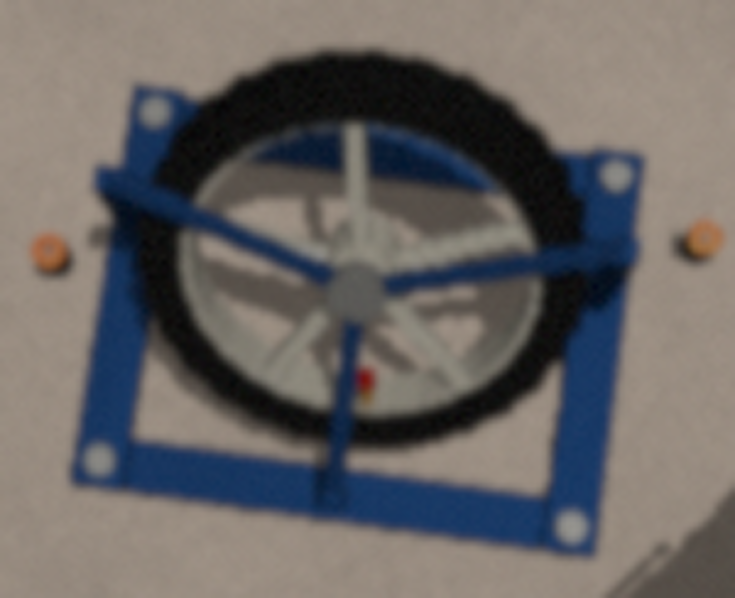

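The crop shows the base corners at crop pixels (75,485), (593,553), (642,157) and (135,88). The boss is at (357,293) and the red cap at (365,380), just right of the lower arm. Next I'll fit the stand pose and the wheel angle.

```bash
cat >> h.py <<'E'
def S2W(P,s): # stand->world
    c,n=np.cos(s[2]),np.sin(s[2]); P=np.atleast_2d(P)
    return P@np.array([[c,-n,0],[n,c,0],[0,0,1]]).T+[s[0],s[1],0]
N=np.array([-1,0,1])/2**.5; U=np.array([1,0,1])/2**.5; L=np.array([0,1.,0])
def W(r,th,out): # wheel-plane polar (th from top toward +y) -> stand coords
    return np.array([0,0,.165])+N*out+r*(U*np.cos(th)+L*np.sin(th))
E
python3 - <<'E'
from h import *
from scipy.optimize import least_squares as ls
px=np.array([[75,485],[593,553],[642,157],[135,88],[357,293]])/4.9+[245,150]
P=np.array([[-.17,.192,.014],[-.17,-.192,.014],[.13,-.192,.014],[.13,.192,.014],W(0,0,.046)])
f=lambda s:(proj('top',S2W(P,s))-px).ravel()
r=ls(f,[.5,0,0]); s=r.x; print(s,np.degrees(s[2]),r.fun.round(1)); np.save('s.npy',s)
v=np.array([365,380])/4.9+[245,150]
g=lambda t:(proj('top',S2W(W(.094,t[0],.012),s))-v).ravel()
for t0 in(2.5,3.5): r=ls(g,[t0]); print(r.x,r.fun)
c=get_calibration('top');R=cv2.Rodrigues(np.array(c['rvec']))[0]; print('campos',-R.T@np.array(c['tvec']))
for k in (36,108,180,252,324):
  a=r.x[0]+np.radians(k); q=(proj('top',S2W([W(.03,a,.012),W(.11,a,.012)],s))-[245,150])*4.9; print(k,np.degrees(a)%360,q.round().tolist())
b=S2W(W(0,0,.046),s); print(b)
E
```

```text
[ 0.50907774  0.03304424 -0.10464764] -5.995868306007309 [-1.1  0.1  1.   0.8  0.8 -1.2 -0.6 -1.  -0.   1.1]
[3.2552223] [ 0.01285501 -0.2861868 ]
[3.25522229] [ 0.01285485 -0.28618681]
campos [0.27100573 0.01805873 1.67565155]
36 222.51049872197973 [[389.0, 298.0], [459.0, 377.0]]
108 294.51049872197973 [[405.0, 258.0], [521.0, 232.0]]
180 6.5104987219797295 [[361.0, 231.0], [358.0, 127.0]]
252 78.51049872197973 [[319.0, 255.0], [203.0, 219.0]]
324 150.51049872197973 [[337.0, 296.0], [271.0, 369.0]]
[[0.47672877 0.0364419  0.19752691]]
```

```bash
cat >> h.py <<'E'
from scipy.spatial.transform import Rotation as Ro
def go(phi,out,r=.06): # rel. motion in tool axes (cm, deg) to wheel-polar pose
    s=np.load('s.npy'); st=read_state(); p=np.array(st['tcp_pos']); R=Ro.from_euler('xyz',st['eef_rot'],degrees=True)
    t=np.radians(phi); M=Ro.from_euler('z',s[2]).as_matrix()
    T=np.c_[L,U,N]; 
    rad=U*np.cos(t)+L*np.sin(t); tan=-U*np.sin(t)+L*np.cos(t)
    G=Ro.from_matrix(M@np.c_[-tan,-rad,-N]); P=S2W(W(r,t,out),s)[0]
    print('target',P.round(3),'dp cm',(R.inv().apply(P-p)*100).round(2),'ang',(R.inv()*G).as_rotvec(degrees=True).round(1))
def where():
    s=np.load('s.npy'); st=read_state(); M=Ro.from_euler('z',s[2])
    d=M.inv().apply(np.array(st['tcp_pos'])-[s[0],s[1],0])-[0,0,.165]
    z=Ro.from_euler('xyz',st['eef_rot'],degrees=True)
    e=M.inv().apply(z.as_matrix().T)
    print('t',round(st['clock'],2),'phi',np.degrees(np.arctan2(d@L,d@U)).round(1),'r',np.hypot(d@L,d@U).round(4),'out',(d@N).round(4),'toolphi',np.degrees(np.arctan2(-e[1]@L,-e[1]@U)).round(1),'z.-N',round(-e[2]@N,4),'F',M.inv().apply(st['contact_force']).round(1),'q',st['q'].round(0))
E
python3 -c "
from h import *
go(-16,.15)"
```

```text
target [0.442 0.023 0.312] dp cm [-41.19  43.68  -8.08] ang [ 36.5 -28.1 -41.1]
```

```bash
python3 -m inch '{"gripper":[-1,-1,-1,-1,-1],"dp":[[-2.7,2.8,-0.6],[-5.4,5.6,-1.2],[-8.1,8.4,-1.8],[-10.8,11.2,-2.4],[-13.5,14,-3]],"angular":[[2.4,-1.8,-2.6],[4.8,-3.6,-5.2],[7.2,-5.4,-7.8],[9.6,-7.2,-10.4],[12,-9,-13]]}'; python3 -c "
from h import *
go(-16,.15)"
```

```text
clock: 0.52
tcp_pos: [0.3145, -0.3605, 0.2611]
eef_rot: [-166.9, 7.6, -141.4]
contact_force: [0.8, 0.9, 1.3]
gripper_width: 0.0255
gripper_force: 0.0
target [0.442 0.023 0.312] dp cm [-34.34  21.31  -5.52] ang [ 24.3 -19.2 -27.9]
```

```bash
python3 -m inch '{"gripper":[-1,-1,-1,-1,-1],"dp":[[-3.2,2,-0.5],[-6.4,4,-1],[-9.6,6,-1.5],[-12.8,8,-2],[-16,10,-2.5]],"angular":[[2.4,-1.8,-2.6],[4.8,-3.6,-5.2],[7.2,-5.4,-7.8],[9.6,-7.2,-10.4],[12,-9,-13]]}'; python3 -c "
from h import *
go(-16,.15)"
```

```text
clock: 0.93
tcp_pos: [0.3707, -0.1913, 0.2832]
eef_rot: [-153.0, 11.4, -126.7]
contact_force: [1.4, 0.6, 0.5]
gripper_width: -0.0001
gripper_force: 0.0
target [0.442 0.023 0.312] dp cm [-21.64   6.97  -1.94] ang [ 13.  -10.9 -15.5]
```

```bash
python3 -m inch '{"gripper":[-1,-1,-1,-1,-1],"dp":[[-3.8,1.2,-0.3],[-7.6,2.4,-0.6],[-11.4,3.6,-1],[-15.2,4.8,-1.3],[-19,6,-1.7]],"angular":[[2.4,-2,-2.8],[4.8,-4,-5.6],[7.2,-6,-8.5],[9.6,-8,-11.3],[11.5,-10,-14]]}'; python3 -c "
from h import *
go(-16,.15);where()"
```

```text
clock: 1.35
tcp_pos: [0.4261, -0.029, 0.3049]
eef_rot: [-137.9, 11.8, -109.0]
contact_force: [2.2, -0.6, -0.3]
gripper_width: -0.0001
gripper_force: 0.0
target [0.442 0.023 0.312] dp cm [-5.52  0.41  0.21] ang [ 1.5 -0.7 -1.5]
t 1.35 phi -57.3 r 0.0836 out 0.1527 toolphi -17.5 z.-N 0.9996 F [ 2.3 -0.4 -0.3] q [ 55. -73. -55.  37. -85. -74.]
```

```bash
python3 -m inch '{"gripper":[-1,-1,-1,-1],"dp":[[-1,0,1.5],[-2,0.2,3],[-3,0.2,4.5],[-3,0.2,4.5]],"angular":[[0,0,0],[1,0,0],[1,-0.5,-1],[1,-0.5,-1]]}'; python3 -c "
from h import *
go(-16,.075);where();shot('wrist','w1.png')"
```

```text
clock: 1.68
tcp_pos: [0.4657, -0.0044, 0.2722]
eef_rot: [-137.1, 11.0, -108.1]
contact_force: [0.1, -0.0, -1.1]
gripper_width: -0.0
gripper_force: 0.0
target [0.495 0.018 0.259] dp cm [-2.72 -0.26  2.83] ang [ 0.9 -0.6 -0.3]
t 1.68 phi -41.0 r 0.0637 out 0.1036 toolphi -16.3 z.-N 0.9998 F [ 0.1 -0.  -1.1] q [ 49. -65. -56.  37. -74. -74.]
```

View pics/w1.png

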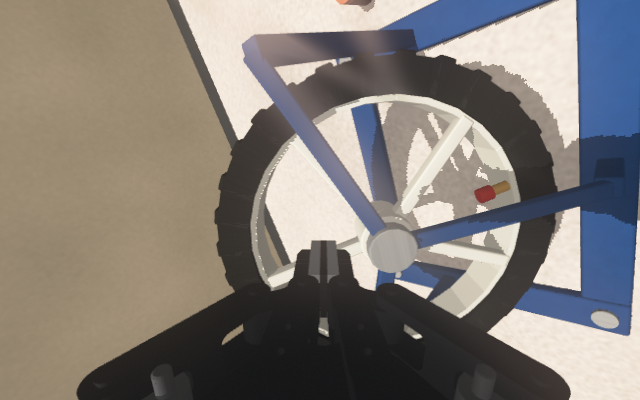

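The wrist view shows the boss at (394,250), the red cap at (487,193) beside the lower arm, the right arm's end near (255,45), and the shut fingertips at (322,245). I'll compare these with the prediction.

```bash
python3 -c "
from h import *
s=np.load('s.npy')
a=np.radians(186.5)
print(proj('wrist',S2W([W(0,0,.046),W(.094,a,.012),W(.114,a+np.radians(36),.019),W(.178,np.radians(-70),.041)],s)).round())
from scipy.optimize import least_squares as ls
px=np.array([[394,250],[487,193]])
f=lambda v:(proj('wrist',S2W([W(0,0,.046),W(.094,v[2],.012)],[v[0],v[1],s[2]]))-px).ravel()
r=ls(f,[*s[:2],a]);print(s[:2],r.x,np.degrees(r.x[2]),r.fun.round(1))
"; python3 -m inch '{"gripper":[-1,-1,-1],"dp":[[-1.5,0,1.5],[-2.7,-0.3,2.8],[-2.7,-0.3,2.8]],"angular":[[0,0,0],[1,-0.5,0],[1,-0.5,0]]}'; python3 -c "
from h import *
go(-16,.06);where()"
```

```text
[[396. 249.]
 [487. 192.]
 [470. 120.]
 [250.  49.]]
[0.50907774 0.03304424] [0.50989806 0.03391246 3.25595014] 186.5522011226735 [ 1.1 -0.4 -0.9  0.2]
clock: 1.98
tcp_pos: [0.4953, 0.0157, 0.2615]
eef_rot: [-135.9, 11.5, -107.9]
contact_force: [-0.8, 0.2, 0.2]
gripper_width: 0.0003
gripper_force: 0.0
target [0.506 0.017 0.248] dp cm [-0.14  0.28  1.66] ang [-0.3 -0.1 -0.5]
t 1.98 phi -17.3 r 0.0627 out 0.0767 toolphi -16.5 z.-N 1.0 F [-0.8  0.1  0.2] q [ 47. -59. -57.  38. -67. -77.]
```

Prediction and picture agree to within 1 mm. The valve is at 186.5°, so I'll insert behind the spoke at 6.5°.

```bash
python3 -m inch '{"gripper":[-1,-1,-1,-1,-1],"dp":[[0,0.2,1.8],[0,0.3,3.6],[0,0.3,5.4],[0,0.3,7.2],[0,0.3,7.2]],"angular":[[0,0,0],[0,0,0],[0,0,0],[0,0,0],[0,0,0]]}'; python3 -c "
from h import *
where()
for d in (4,8,12,16,20,24):
  t=np.radians(d); print(d,(-6*np.sin(t)).round(2),(6*(1-np.cos(t))).round(2))
"
```

```text
clock: 2.4
tcp_pos: [0.5437, 0.0096, 0.2079]
eef_rot: [-136.1, 11.5, -108.1]
contact_force: [-0.1, -0.1, -0.9]
gripper_width: 0.0002
gripper_force: 0.0
t 2.4 phi -19.2 r 0.0598 out 0.0043 toolphi -16.6 z.-N 1.0 F [-0.1 -0.1 -0.9] q [ 38. -49. -58.  38. -53. -76.]
4 -0.42 0.01
8 -0.84 0.06
12 -1.25 0.13
16 -1.65 0.23
20 -2.05 0.36
24 -2.44 0.52
```

```bash
python3 -m inch '{"gripper":[-1,-1,-1,-1,-1],"dp":[[-0.42,0.01,0],[-0.84,0.06,0],[-1.25,0.13,0],[-1.65,0.23,0],[-2.05,0.36,0]],"angular":[[0,0,-4],[0,0,-8],[0,0,-12],[0,0,-16],[0,0,-20]]}'; python3 -c "
from h import *
where()"; python3 -m inch '{"gripper":[-1,-1,-1,-1,-1],"dp":[[-0.42,0.01,0],[-0.84,0.06,0],[-1.25,0.13,0],[-1.65,0.23,0],[-2.05,0.36,0]],"angular":[[0,0,-4],[0,0,-8],[0,0,-12],[0,0,-16],[0,0,-20]]}'; python3 -c "
from h import *
where()"
```

```text
clock: 2.82
tcp_pos: [0.5472, 0.0309, 0.2146]
eef_rot: [-134.6, -2.7, -93.6]
contact_force: [2.2, -3.5, 0.3]
gripper_width: 0.0001
gripper_force: 1.5
t 2.82 phi 1.8 r 0.0621 out 0.0081 toolphi 3.6 z.-N 1.0 F [ 2.5 -3.2  0.3] q [ 40. -48. -57.  40. -53. -59.]
clock: 3.23
tcp_pos: [0.5462, 0.0518, 0.2117]
eef_rot: [-137.0, -16.6, -79.1]
contact_force: [3.1, -1.0, 1.6]
gripper_width: -0.0
gripper_force: 1.5
t 3.23 phi 21.3 r 0.062 out 0.0083 toolphi 23.6 z.-N 1.0 F [ 3.2 -0.7  1.6] q [ 43. -47. -57.  42. -54. -43.]
```

```bash
python3 -m inch '{"gripper":[-1,-1,-1,-1,-1],"dp":[[-0.42,0.05,0.1],[-0.84,0.15,0.2],[-1.25,0.25,0.3],[-1.55,0.33,0.3],[-1.75,0.4,0.3]],"angular":[[0,0,-4],[0,0,-8],[0,0,-12],[0,0,-15],[0,0,-17]]}'; python3 -c "
from h import *
where()
shot('wrist','w2.png')"
```

```text
clock: 3.65
tcp_pos: [0.5426, 0.0672, 0.2027]
eef_rot: [-142.3, -27.7, -65.1]
contact_force: [2.7, -1.3, 2.0]
gripper_width: -0.0001
gripper_force: 1.7
t 3.65 phi 38.1 r 0.0606 out 0.0056 toolphi 40.5 z.-N 1.0 F [ 2.8 -1.   2. ] q [ 45. -47. -59.  43. -54. -29.]
```

View pics/w2.png

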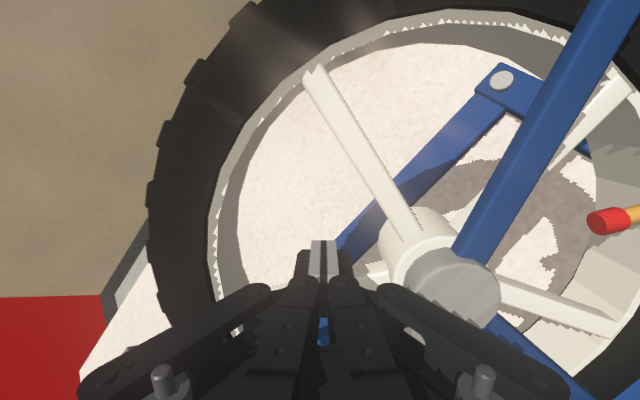

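The wrist view shows the wheel turned: the cap is at about (608,221), the next spoke runs from (318,78) at the rim to about (410,235) at the hub, and the fingers are clear of the arms. I'll measure the angle.

```bash
cat >> h.py <<'E'
def ang(cam,px,guess,off=0,r=.094,out=.012):
    from scipy.optimize import least_squares as ls
    s=np.load('s.npy')
    x=ls(lambda v:(proj(cam,S2W(W(r,v[0]+np.radians(off),out),s))-px).ravel(),[np.radians(guess)])
    print('valve',np.degrees(x.x[0]).round(1),x.fun.round(1))
E
python3 -c "
from h import *
ang('wrist',[608,221],235); ang('wrist',[318,72],235,108,.114,.019)
go(38,.06)"
```

```text
valve 235.0 [7.1 0.4]
valve 236.6 [-2.2 -3. ]
target [0.504 0.071 0.241] dp cm [ 0.08  0.01 -5.46] ang [-0.4 -0.4  2.6]
```

```bash
python3 -m inch '{"gripper":[-1,-1,-1,-1],"dp":[[0.4,0,0],[0.4,0,-2.5],[0.4,0,-5.5],[0.4,0,-5.7]],"angular":[[0,0,0],[0,0,1],[0,0,2.6],[0,0,2.6]]}'; python3 -c "
from h import *
go(-39,.062);where()"
```

```text
clock: 4.03
tcp_pos: [0.5027, 0.0685, 0.2473]
eef_rot: [-140.9, -25.7, -67.7]
contact_force: [0.4, 1.3, 1.2]
gripper_width: -0.0002
gripper_force: 0.0
target [ 0.494 -0.003  0.242] dp cm [5.46 4.76 0.3 ] ang [-0.7  0.1 76.5]
t 4.03 phi 34.1 r 0.0617 out 0.0653 toolphi 37.5 z.-N 0.9999 F [0.3 1.3 1.2] q [ 53. -55. -57.  42. -66. -31.]
```

```bash
python3 -m inch '{"gripper":[-1,-1,-1,-1,-1],"dp":[[1.5,0.3,0],[3,0.8,0],[4.5,2,0],[5.2,3.5,0],[5.4,4.7,0]],"angular":[[0,0,7],[0,0,14],[0,0,21],[0,0,28],[0,0,35]]}'; python3 -c "
from h import *
go(-39,.062);where()"; python3 -m inch '{"gripper":[-1,-1,-1,-1,-1],"dp":[[0,0,0],[0,0,0],[0,0,0],[0,0,0],[0,0,0]],"angular":[[0,0,7],[0,0,14],[0,0,21],[0,0,28],[0,0,35]]}'; python3 -c "
from h import *
go(-39,.062);where()"
```

```text
clock: 4.45
tcp_pos: [0.493, -0.0043, 0.2393]
eef_rot: [-134.7, -1.7, -94.5]
contact_force: [-0.3, -0.9, 0.6]
gripper_width: 0.0001
gripper_force: 0.0
target [ 0.494 -0.003  0.242] dp cm [-0.09 -0.27 -0.09] ang [-0.4 -0.  41.3]
t 4.45 phi -41.4 r 0.0586 out 0.0611 toolphi 2.3 z.-N 1.0 F [-0.2 -0.9  0.6] q [ 44. -62. -60.  37. -65. -56.]
clock: 4.87
tcp_pos: [0.4932, -0.003, 0.239]
eef_rot: [-139.5, 22.5, -120.3]
contact_force: [-0.1, 0.1, -0.5]
gripper_width: 0.0001
gripper_force: 0.0
target [ 0.494 -0.003  0.242] dp cm [-0.13 -0.25 -0.11] ang [-0.3  0.1  6.4]
t 4.87 phi -40.6 r 0.0577 out 0.0609 toolphi -32.6 z.-N 1.0 F [-0.1  0.1 -0.5] q [ 44. -62. -60.  37. -65. -91.]
```

```bash
python3 -m inch '{"gripper":[-1,-1,-1,-1,-1],"dp":[[-0.1,-0.3,0],[-0.1,-0.3,2],[-0.1,-0.3,4],[-0.1,-0.3,5.7],[-0.1,-0.3,5.7]],"angular":[[0,0,6],[0,0,6],[0,0,6],[0,0,6],[0,0,6]]}'; python3 -c "
from h import *
where()"
```

```text
clock: 5.28
tcp_pos: [0.5357, -0.0093, 0.197]
eef_rot: [-141.7, 25.8, -125.2]
contact_force: [0.0, -0.1, -0.4]
gripper_width: -0.0
gripper_force: 0.0
t 5.28 phi -41.5 r 0.0594 out 0.0008 toolphi -38.2 z.-N 1.0 F [ 0.  -0.1 -0.4] q [ 36. -52. -60.  37. -52. -96.]
```

```bash
for i in 1 2 3; do python3 -m inch '{"gripper":[-1,-1,-1,-1,-1],"dp":[[-0.42,0.01,0],[-0.84,0.06,0],[-1.25,0.15,0],[-1.65,0.25,0],[-2.05,0.4,0]],"angular":[[0,0,-4],[0,0,-8],[0,0,-12],[0,0,-16],[0,0,-20]]}' >/dev/null; python3 -c "
from h import *
where()"; done
```

```text
t 5.7 phi -19.5 r 0.0606 out 0.0045 toolphi -18.1 z.-N 1.0 F [ 1.1 -3.8 -0.8] q [ 38. -50. -58.  39. -52. -78.]
t 6.12 phi 0.8 r 0.0603 out 0.0048 toolphi 1.9 z.-N 1.0 F [ 2.8 -2.8  1.8] q [ 40. -48. -57.  40. -53. -61.]
t 6.53 phi 21.0 r 0.0601 out 0.005 toolphi 21.9 z.-N 1.0 F [ 3.4 -0.8  2. ] q [ 42. -47. -58.  42. -53. -44.]
```

```bash
python3 -m inch '{"gripper":[-1,-1,-1,-1,-1],"dp":[[-0.42,0.01,0],[-0.84,0.06,0],[-1.25,0.15,0],[-1.55,0.22,0],[-1.75,0.28,0]],"angular":[[0,0,-4],[0,0,-8],[0,0,-12],[0,0,-15],[0,0,-17]]}'; python3 -m inch '{"gripper":[-1,-1,-1,-1],"dp":[[0.4,0,0],[0.4,0,-2.5],[0.4,0,-5.5],[0.4,0,-5.7]],"angular":[[0,0,0],[0,0,1],[0,0,2.6],[0,0,2.6]]}'; python3 -c "
from h import *
go(-39,.06);where();shot('wrist','w3.png')"
```

```text
clock: 6.95
tcp_pos: [0.5425, 0.0668, 0.2017]
eef_rot: [-141.7, -26.6, -66.5]
contact_force: [2.7, -1.7, 1.9]
gripper_width: -0.0
gripper_force: 1.7
clock: 7.28
tcp_pos: [0.5026, 0.0681, 0.2474]
eef_rot: [-140.3, -24.7, -69.1]
contact_force: [0.3, 1.1, 0.9]
gripper_width: 0.0003
gripper_force: 0.0
target [ 0.496 -0.004  0.24 ] dp cm [5.56 4.59 0.51] ang [-0.7  0.2 74.9]
t 7.28 phi 33.8 r 0.0615 out 0.0654 toolphi 35.9 z.-N 0.9999 F [0.2 1.2 0.9] q [ 53. -55. -57.  42. -66. -33.]
```

View pics/w3.png

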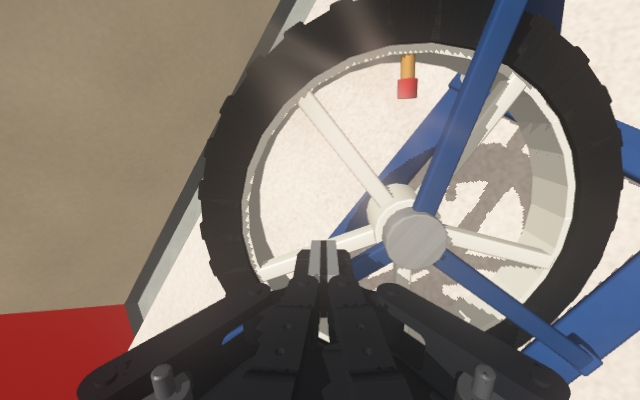

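The cap is now at (407,88), next to the right-hand arm, and the next spoke's rim end is near (308,100).

```bash
python3 -c "
from h import *
ang('wrist',[407,88],307); ang('wrist',[306,97],307,36,.114,.019)"; python3 -m inch '{"gripper":[-1,-1,-1,-1,-1],"dp":[[1.5,0.3,0],[3,0.8,0],[4.5,2,0],[5.2,3.5,0.2],[5.5,4.5,0.4]],"angular":[[0,0,7],[0,0,14],[0,0,21],[0,0,28],[0,0,35]]}' >/dev/null; python3 -m inch '{"gripper":[-1,-1,-1,-1,-1],"dp":[[0,0,0],[0,0,0],[0,0,0],[0,0,0],[0,0,0]],"angular":[[0,0,7],[0,0,14],[0,0,21],[0,0,28],[0,0,35]]}'; python3 -c "
from h import *
go(-39,.06);go(-38,.004);where()"
```

```text
valve 311.2 [-0.4 -4.2]
valve 310.4 [-2.3 -2.5]
clock: 8.17
tcp_pos: [0.4963, -0.0033, 0.2354]
eef_rot: [-140.1, 23.5, -121.6]
contact_force: [0.8, -1.1, 0.5]
gripper_width: 0.0
gripper_force: 0.0
target [ 0.496 -0.004  0.24 ] dp cm [-0.16 -0.28 -0.39] ang [-0.3  0.1  4.8]
target [ 0.536 -0.007  0.201] dp cm [-0.26 -0.26  5.21] ang [-0.3  0.1  3.8]
t 8.17 phi -40.8 r 0.0574 out 0.056 toolphi -34.2 z.-N 1.0 F [ 0.9 -1.   0.5] q [ 44. -61. -60.  37. -64. -92.]
```

```bash
python3 -m inch '{"gripper":[-1,-1,-1,-1,-1],"dp":[[-0.3,-0.2,0],[-0.3,-0.2,2],[-0.3,-0.2,4],[-0.3,-0.2,5.2],[-0.3,-0.2,5.2]],"angular":[[0,0,4],[0,0,4],[0,0,4],[0,0,4],[0,0,4]]}'; python3 -c "
from h import *
where()"; for i in 1 2; do python3 -m inch '{"gripper":[-1,-1,-1,-1,-1],"dp":[[-0.42,0.01,0],[-0.84,0.06,0],[-1.25,0.15,0],[-1.65,0.25,0],[-2.05,0.4,0]],"angular":[[0,0,-4],[0,0,-8],[0,0,-12],[0,0,-16],[0,0,-20]]}' >/dev/null; python3 -c "
from h import *
where()"; done
```

```text
clock: 8.58
tcp_pos: [0.5356, -0.0072, 0.1978]
eef_rot: [-141.5, 25.5, -124.9]
contact_force: [0.2, -0.5, 0.2]
gripper_width: -0.0004
gripper_force: 0.0
t 8.58 phi -39.8 r 0.0582 out 0.0016 toolphi -37.8 z.-N 1.0 F [ 0.3 -0.4  0.2] q [ 36. -52. -60.  37. -52. -96.]
t 9.0 phi -17.6 r 0.0596 out 0.0048 toolphi -17.6 z.-N 1.0 F [ 1.7 -3.2 -0.4] q [ 38. -50. -58.  39. -53. -78.]
t 9.42 phi 2.9 r 0.0598 out 0.005 toolphi 2.4 z.-N 1.0 F [ 3. -3.  0.] q [ 40. -48. -57.  40. -53. -61.]
```

```bash
python3 -m inch '{"gripper":[-1,-1,-1,-1,-1],"dp":[[-0.31,0,0],[-0.63,0.03,0],[-0.8,0.05,0],[-0.9,0.07,0],[-0.94,0.08,0]],"angular":[[0,0,-3],[0,0,-6],[0,0,-7.7],[0,0,-8.6],[0,0,-9]]}'; python3 -c "
from h import *
where();s=np.load('s.npy')
w=shot('wrist','w4.png');t=shot('top','t4.png')
print(proj('top',S2W([W(.094,0,.012)],s)))
a=cv2.resize(t[150:250,255:385],None,fx=6,fy=6,interpolation=cv2.INTER_CUBIC);cv2.imwrite('pics/c4.png',a)
m=w.astype(int);m=(m[...,2]>120)&(m[...,1]<70)&(m[...,0]<70);y,x=np.nonzero(m);print('w',len(x),np.median(x),np.median(y))
"
```

```text
clock: 9.83
tcp_pos: [0.5482, 0.0419, 0.2097]
eef_rot: [-135.2, -8.0, -88.1]
contact_force: [-0.9, -3.1, 1.9]
gripper_width: -0.0001
gripper_force: 1.5
t 9.83 phi 12.4 r 0.0598 out 0.0048 toolphi 11.2 z.-N 1.0 F [-0.6 -3.2  1.9] q [ 41. -47. -57.  41. -53. -54.]
[[321.63167127 180.59713644]]
w 88 259.5 201.0
```

View pics/w4.png

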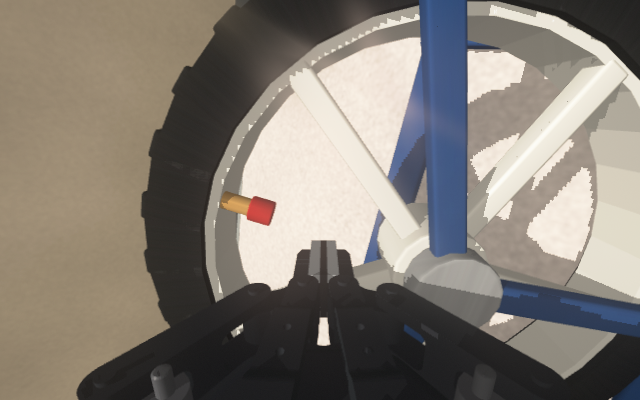

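View pics/c4.png

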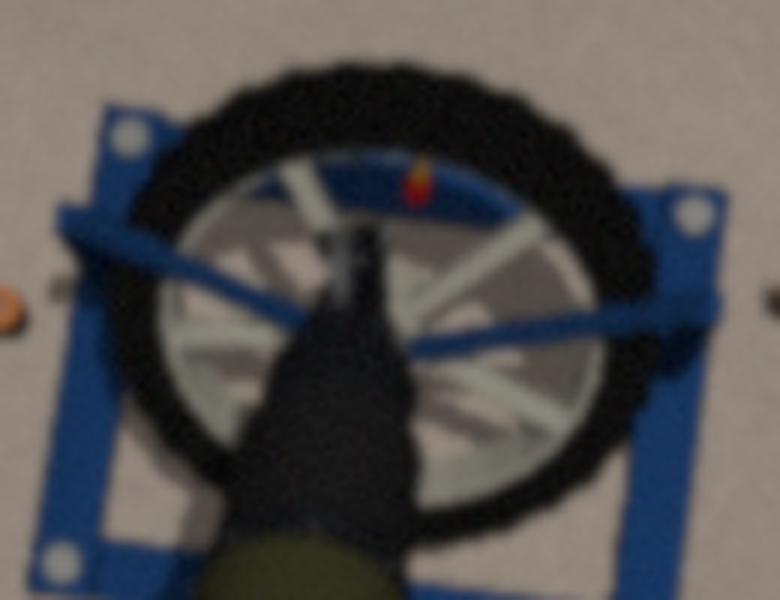

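The wrist view puts the cap at (262,210), and the top view puts it at crop (417,185), i.e. (324.5,180.8). It is slightly right of the top.

```bash
python3 -c "
from h import *
ang('wrist',[262,210],-6);ang('top',[324.5,180.8],-6); ang('wrist',[297,75],-6,-36,.114,.019)
s=np.load('s.npy')
b=proj('wrist',S2W([W(0,0,.046)],s));print(b, [get_calibration('wrist')[k] for k in ('cx','cy')])"
```

```text
valve -4.9 [0.3 0.1]
valve -5.4 [-0.1  0.3]
valve -4.3 [-1.7 -1.9]
[[463.81542969 295.47408031]] [323.12499676704823, 200.45941819164824]
```

```bash
python3 -m inch '{"gripper":[-1,-1,-1,-1,-1],"dp":[[-0.12,0,0],[-0.24,0,0],[-0.36,0.01,0],[-0.47,0.02,0],[-0.52,0.02,0]],"angular":[[0,0,-1.2],[0,0,-2.3],[0,0,-3.5],[0,0,-4.5],[0,0,-5]]}'; python3 -c "
from h import *
where()
w=shot('wrist','w5.png');t=shot('top','t5.png')
for n,w in(('wrist',w),('top',t)):
  for k in (5,):
    h=cv2.cvtColor(w,cv2.COLOR_BGR2HSV);m=((h[...,0]<4)|(h[...,0]>175))&(h[...,1]>170)&(h[...,2]>60)
    if n=='top': m[:165]=0;m[195:]=0;m[:,300:][:,45:]=0;m[:,:300]=0
    else: m[:150]=0;m[270:]=0;m[:,:180]=0;m[:,330:]=0
    y,x=np.nonzero(m);c=[(x.min()+x.max())/2,(y.min()+y.max())/2];print(n,len(x),c,x.mean(),y.mean());ang(n,[x.mean(),y.mean()],0)
"
```

```text
clock: 10.35
tcp_pos: [0.548, 0.0476, 0.2083]
eef_rot: [-135.9, -11.6, -84.4]
contact_force: [-0.7, -2.5, 2.5]
gripper_width: -0.0002
gripper_force: 1.4
t 10.35 phi 18.0 r 0.0598 out 0.0043 toolphi 16.3 z.-N 1.0 F [-0.4 -2.6  2.5] q [ 42. -47. -58.  41. -53. -49.]
wrist 118 [np.float64(253.5), np.float64(210.0)] 251.75423728813558 212.04237288135593
valve 1.7 [9.4 1.9]
top 4 [np.float64(321.0), np.float64(181.5)] 321.0 181.25
valve 1.1 [ 0.1 -0.7]
```

```bash
python3 -m inch '{"gripper":[-1,-1,-1,-1,-1],"dp":[[0.3,0,0],[0.5,0,0],[0.5,0,-2.5],[0.5,0,-5.5],[0.5,0,-6]],"angular":[[0,0,0],[0,0,0],[0,0,0],[0,0,0],[0,0,0]]}'; python3 -c "
from h import *
where()
w=shot('wrist','w6.png');t=shot('top','t6.png');s=np.load('s.npy')
p=proj('wrist',S2W([W(.094,0,.012)],s))[0];print(p)
x,y=(p-[40,40]).astype(int);a=cv2.resize(w[y:y+80,x:x+80],(400,400),interpolation=cv2.INTER_CUBIC)
b=cv2.resize(t[160:210,295:345],(400,400),interpolation=cv2.INTER_CUBIC)
cv2.imwrite('pics/c6.png',np.hstack([a,b]));print('crop',x,y)
print(proj('wrist',S2W([W(.088,np.radians(d),.012) for d in(-2,0,2)],s)), proj('wrist',S2W([W(.1,0,.012)],s)), proj('top',S2W([W(.094,np.radians(d),.012) for d in(-2,0,2)],s)))
"
```

```text
clock: 10.87
tcp_pos: [0.5051, 0.0473, 0.2556]
eef_rot: [-135.6, -11.4, -84.5]
contact_force: [0.8, -0.6, 1.0]
gripper_width: -0.0
gripper_force: 0.0
t 10.87 phi 12.9 r 0.0618 out 0.0679 toolphi 16.1 z.-N 1.0 F [ 0.9 -0.5  1. ] q [ 50. -56. -56.  40. -65. -49.]
[281.76972548 186.59029403]
crop 241 146
[[291.00837304 184.89228595]
 [289.88723165 188.85510245]
 [288.9201767  192.82346748]] [[273.61774513 184.31591519]] [[322.6696082  180.75032146]
 [321.63167127 180.59713644]
 [320.59033894 180.47435607]]
```

View pics/c6.png

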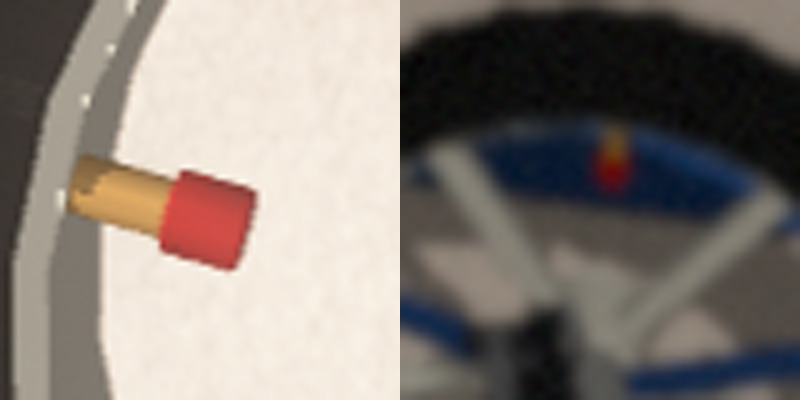

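The left panel shows the cap at (208,220), i.e. wrist (282.6,190.0). The right panel shows it at (212,166), i.e. top (321.5,180.8). Both are within about 2° of the top, so I'll use the last view to get the boss and arms from the same picture.

```bash
python3 -c "
from h import *
w=cv2.imread('pics/w6.png');cv2.imwrite('pics/c7.png',cv2.resize(w[0:320,240:640],None,fx=1.875,fy=1.875,interpolation=cv2.INTER_CUBIC))
s=np.load('s.npy');np.set_printoptions(suppress=True)
r=np.radians
print(((proj('wrist',S2W([W(0,0,.046),W(.178,r(-70),.041),W(.178,r(180),.041),W(.094,0,.012),[.13,-.192,.014]],s))-[240,0])*1.875).round(1))"
```

```text
[[ 336.1  451.8]
 [ 352.2 -212.7]
 [ 771.3  566.1]
 [  78.3  349.9]
 [ 348.6   49.2]]
```

View pics/c7.png

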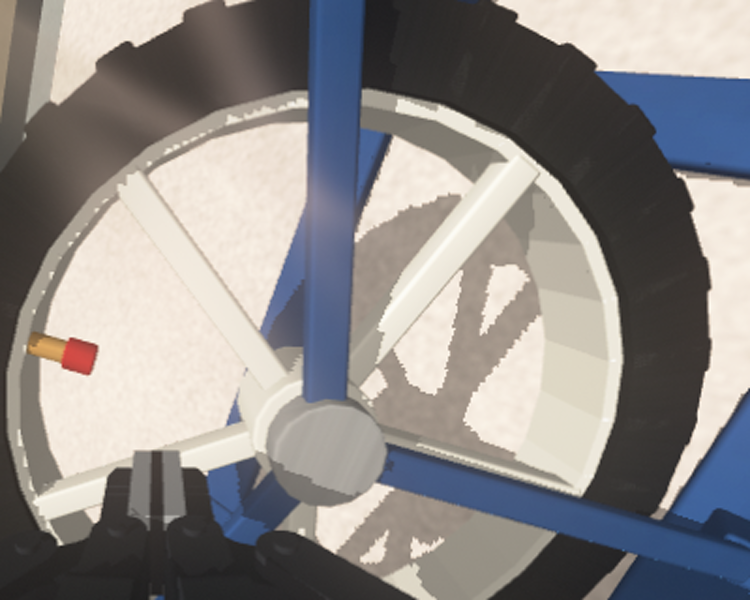

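The boss is at crop (327,453), the cap at (80,356), and both arms are clearly visible. The fingers are out of the wheel. I'll fit the wheel angle relative to the boss and arms in this picture.

```bash
python3 -c "
from h import *
from scipy.optimize import least_squares as ls
w=cv2.imread('pics/w6.png');h=cv2.cvtColor(w,cv2.COLOR_BGR2HSV)
m=(h[...,0]>100)&(h[...,0]<125)&(h[...,1]>110)
def run(v,lo,hi):
    i=np.nonzero(v[lo:hi])[0]+lo; return i.min(),i.max()
for y in (15,35,190,205): print('row',y,run(m[y],395,440))
for x in (460,480,500,520,540,560): print('col',x,run(m[:,x],225,300))
g=cv2.cvtColor(w,cv2.COLOR_BGR2GRAY).astype(int)
print('row210',h[205,398:432].tolist()[::3]);
print('col520',[ (y,h[y,520].tolist()) for y in range(245,300,3)])
"
```

```text
row 15 (np.int64(405), np.int64(433))
row 35 (np.int64(405), np.int64(432))Traceback (most recent call last):
  File "<string>", line 8, in <module>
    for y in (15,35,190,205): print('row',y,run(m[y],395,440))
                                            ~~~^^^^^^^^^^^^^^
  File "<string>", line 7, in run
    i=np.nonzero(v[lo:hi])[0]+lo; return i.min(),i.max()
                                         ~~~~~^^
    return umr_minimum(a, axis, None, out, keepdims, initial, where)
ValueError: zero-size array to reduction operation minimum which has no identity
```

```bash
python3 -c "
from h import *
from scipy.optimize import least_squares as ls
s=np.load('s.npy'); r=np.radians
boss=np.array([327,453])/1.875+[240,0]; cap=np.array([282.6,190.])
def line(a,b,p):
    d=(b-a)/np.linalg.norm(b-a); e=np.array(p)-a; return d[0]*e[1]-d[1]*e[0]
def f(v,full=1):
    D=v[:3]
    q=lambda rr,t,o: W(rr,t+v[3],o)
    P=proj('wrist',S2W([q(0,0,.046),q(.094,v[4],.012),q(.03,r(-70),.041),q(.178,r(-70),.041),q(.03,r(180),.041),q(.178,r(180),.041)],s)+D)
    return np.r_[P[0]-boss,P[1]-cap,line(P[2],P[3],[419,15]),line(P[2],P[3],[413.7,203]),line(P[4],P[5],[453.3,249.6]),line(P[4],P[5],[581.3,284.3]),v[:3]*1000*.1,np.degrees(v[3])]
x=ls(f,np.zeros(5),x_scale=[.01,.01,.01,.1,.1]);print(x.x[:3]*1000,np.degrees(x.x[3:]),x.fun.round(1))
S=lambda v:v
where();t=cv2.imread('pics/t6.png')
for n in('top',):
  ang(n,[321.5,180.75],0)
"
```

```text
[ 4.71375587  3.13927091 -5.20250084] [-0.04778699  0.52069076] [ 0.4 -0.1 -0.1 -0.   0.2  0.   0.1 -0.3  0.5  0.3 -0.5 -0. ]
t 10.97 phi 13.9 r 0.0606 out 0.0656 toolphi 16.2 z.-N 1.0 F [-0.1  1.  -0.3] q [ 49. -55. -57.  40. -65. -49.]
valve 0.2 [ 0.  -0.2]
```

The valve is within about 0.5° of the top in both cameras. I'll retreat a bit further and check in the same step that the stand hasn't moved.

```bash
python3 -m inch '{"gripper":[-1,-1,-1,-1],"dp":[[0,0,-1],[0,0,-2.5],[0,0,-4],[0,0,-4]],"angular":[[0,0,0],[0,0,0],[0,0,0],[0,0,0]]}'; python3 -c "
from h import *
where();t=shot('top','t7.png');a=cv2.imread('pics/top0.png')
for u,v in((276,172),(371,186),(265,244),(254,201),(388,198)):
  T=a[v-7:v+8,u-7:u+8];q=cv2.matchTemplate(t[v-13:v+14,u-13:u+14],T,cv2.TM_CCOEFF_NORMED);print(cv2.minMaxLoc(q)[1::2], q[6,5:8].round(3),q[5:8,6].round(3))
"
```

```text
clock: 11.3
tcp_pos: [0.4775, 0.0505, 0.2809]
eef_rot: [-135.8, -11.5, -84.4]
contact_force: [-0.6, 0.1, 0.3]
gripper_width: 0.0
gripper_force: 0.0
t 11.3 phi 13.5 r 0.0601 out 0.1054 toolphi 16.2 z.-N 1.0 F [-0.6  0.   0.3] q [ 56. -60. -56.  41. -74. -50.]
(0.9967438578605652, (6, 6)) [0.94  0.997 0.944] [0.962 0.997 0.963]
(0.9987309575080872, (6, 6)) [0.938 0.999 0.939] [0.947 0.999 0.946]
(0.9989942312240601, (6, 6)) [0.919 0.999 0.903] [0.914 0.999 0.921]
(0.9983632564544678, (6, 6)) [0.909 0.998 0.905] [0.898 0.998 0.903]
(0.998593270778656, (6, 6)) [0.92  0.999 0.923] [0.9   0.999 0.901]
```

The stand and both batteries haven't moved.

```bash
python3 -c "
from rig import sign_off; print(sign_off())"
```

```text
the job is handed in; nothing more can be done
None
```

The job is handed in: the valve sits within about 0.5° of twelve o'clock after three spoke pushes, the fingers are clear, and the top camera shows the stand and both batteries unmoved, with 11.3 s used by the last check.

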